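# Set the cooling-water valve: close to the seat, back off two turns, keep hold

## Task

Set the cooling water with the brass globe valve on the bench: take its handwheel by the upright crank handle, wind it clockwise until the valve stops on its seat, then back it off exactly two full turns. Finish there still gripping the crank handle, with the wheel standing still, so that it cannot creep while the flow settles; leave the ball valve's lever, the two brass beakers beside the pipe and the hammer as they are.

Things in the scene. Friction and masses are not known exactly. Their poses are not given: they have to be found in the camera images.
- crank_handle: the revolving handle of the handwheel: a plain bright aluminium round grip, 20 mm in diameter and 62 mm tall, upright, standing on the wheel's rim 52 mm from the wheel's axis; its foot is 5 mm above the rim's top, its top end is free. Origin at its centre, half-way up, on its own axis; z up. It spins freely on its pin (its yaw means nothing), so a gripper that holds it can go round with the wheel without turning itself.
- wheel_hub (a point): the centre of the handwheel, on its vertical axis, level with the middle of the rim (43 mm below the centre of the crank handle). The wheel is of dark cast iron, level, 118 mm across, its rim a round bar 14 mm thick, with three spokes; 0.18 to 0.19 m above the bench. It sits on the rising stem of the brass globe valve: wheel and handle rise 3 mm for each turn of opening and sink 3 mm for each turn of closing.
- handwheel (a joint): angle of the handwheel in rad over several turns: 0 = closed, the hard stop on the seat; it grows as the valve opens (anticlockwise seen from above), 6.283 for each turn, up to 4 turns. At the start it is between 0.7 and 2.4 turns open. Stiff packing: about 6 N at the crank handle turns it; it stays where it is left.
- ball_lever (a joint): angle in rad of the black-gripped flat lever, reaching 130 mm from its pivot, on the ball valve in the same pipe, 115 mm from the wheel's axis and about 60 mm below the wheel: 0 = open, in line with the pipe. To be left alone.
- beaker1: loose brass beaker standing upright by the pipe on the robot's side, 78 mm across the mouth, 105 mm tall; origin at the centre of its underside, z up. To be left alone.
- beaker2: a second, equal brass beaker, beyond the pipe; origin at the centre of its underside, z up. To be left alone.
- hammer: hammer with a red handle, 280 mm long, lying on the bench beyond the pipe; origin at the underside of its middle, x along the handle towards the head. To be left alone.

How it is judged:
By the outcome, as a careful person would: the job done as asked, in the order asked, and still so for the second after the job is handed in, while the arm keeps its last pose, push and grip.
It also fails if it takes over 72 s, if anything falls off the work surface, if the arm or the gripper's body presses on something with over 40 N, if the wrist force passes 120 N, or if a joint passes its speed limit or range.

## Robot

A 6-joint arm with a two-finger parallel gripper is mounted at the origin on the work surface. World frame = base frame: x ahead of the robot, y to its left, z up, the work surface at z = 0. Lengths are in m, angles in rad, forces in N, time in s.
With the tool pointing down it reaches from about 0.3 to 0.875 m from the base axis. Payload 6.4 kg.
Tool frame: the origin (TCP) lies on the centre line of the jaws, within the pads' length; the fingertips stand 22 mm ahead of it and the grasp point (between the pads) lies 3 mm ahead of it; z points along the fingers, y is the line along which they close (so a half turn about z gives the same grasp; the last joint's range is limited). The gripper opens to 88 mm and grips with 3 to 60 N. Pads are 18 mm wide; open, the fingers measure 123 mm over their backs; the gripper's body (75 mm by 187 mm) begins 45 mm behind the grasp point.
Start: joints at [-1.476, 0.181, 1.607, -0, 1.354, -0.206], TCP at [0.17, -0.549, 0.261] pointing down, gripper open.
Joint ranges: [-2.99, 2.99], [-0.89, 2.07], [0.3, 2.58], [-1.14, 4.28], [0, 2.63], [-3.12, 3.12]. Speed limits (rad/s): [2.57, 2.57, 3.01, 3.14, 3.14, 3.14].

## Interface

Orientations are given as a unit quaternion [x, y, z, w].
In Python, from workcell import sensors, vision, bot gives the robot as it stands.
- The arm moves only by the shell command python3 -m creep 'ROWS'. ROWS is JSON, a list of rows, each a list of 5 numbers: the shift along the tool's x, y, z in units of 30 mm (1.0 is 30 mm), then the turn about the tool's z in units of 0.1 rad (1.0 is 0.1 rad), then the closure, from -1 (fully open) to 1 (shut). In form: [[x, y, z, twist, fingers], ...]. A call has exactly 10 rows; each row shifts and turns the commanded pose from where the row before left it, along the tool's axes as they then stand; what a row does not reach is not made up. A row lasts 1/8 s, in which the tool goes at most 62.5 mm and 10.7 degrees, less where a joint would pass 70% of its speed; a pose out of reach is approached as far as the arm can. A call with a number of a shift or a turn outside -1 to 1 is refused whole. A call with a gripper value outside its range is refused whole. The fingers move at their own pace and stop on an object; the grip force is fixed at half the most. Time passes only in rows, so rows that do not move let the fingers close, or fill a call up. It gives the time, the measured TCP pose, the force, the opening and the grip force at its end, in the units of the state.
- sensors.get_state(): the state, without advancing time (a new reading comes with each control period).
- vision.get_image(name): name is "scene" or "top" or "wrist"; returns a dict with "img" (400x640x3 uint8, blue, green, red), "depth" (400x640 float32, m along the optical axis (not along the pixel's ray), 0 where there is no reading), "camera_matrix" (3x3 intrinsics, pixels), "k1" (the pictures are not rectified: a ray, as slopes to the right and down, at radius r is drawn at 1 + k1 r^2 times it, then the intrinsics apply), "pose" (4x4, takes a point from camera to world coordinates). Camera axes: x right, y down, z forward; pixel columns grow to the right and rows downward; lengths in m; the calibration is good to about 2 mm. A picture is of the moment at which its call begins.
- bot.close_job(): hands the job in; it is judged then, once.
The state is a dict: "time": time; "joint_positions": joint angles; "qvel": joint speeds; "effort": joint torques, N m; "eef_pos": TCP position; "tcp_rot": TCP orientation; "wrist_force": force on the tool from outside, world axes, zero at the start; "ft_torque": the same for the moment, N m; "grip_width": opening from 0.0 (shut) to 1.0 (fully open); "gripper_force": force on a finger pad.
Only numpy, scipy, OpenCV 4.12 (cv2) and the standard library are available. Lean on these libraries where they do the work, as an engineer would, in place of code of your own. Each camera call takes 0.05 s, during which the arm holds its last target. There are 200 camera calls.

## Working session

There is one attempt and no reset: what is moved stays moved. The work goes in short steps, Python scripts to look and compute and a shell command to move; the robot and the scene stay as the last step left them, time stands still between calls to the robot, and variables do not carry over. Pictures are saved under pics/ and viewed, at most 10 in all, crops included, and the job is handed in when it is done.

```bash
mkdir -p pics
cat > h.py <<'E'
import numpy as np, cv2
from workcell import sensors, vision, bot
def pts(im,uv):
    K=im["camera_matrix"];k=im["k1"];T=np.array(im["pose"])
    out=[]
    for u,v in uv:
        d=im["depth"][int(round(v)),int(round(u))]
        x=(u-K[0][2])/K[0][0];y=(v-K[1][2])/K[1][1]
        a,b=x,y
        for _ in range(20):
            s=1+k*(a*a+b*b);a,b=x/s,y/s
        out.append((T@np.array([a*d,b*d,d,1]))[:3])
    return np.array(out)
E
python3 - <<'E'
from h import *
import pickle
s=sensors.get_state();print(s)
for n in("scene","top"):
    im=vision.get_image(n);cv2.imwrite(f"pics/{n}0.png",im["img"]);pickle.dump(im,open(f"{n}0.pkl","wb"));print(n,np.round(im["pose"],3).tolist())
E
```

```text
{'time': 0.0, 'joint_positions': array([-1.47630518e+00,  1.81570508e-01,  1.60798316e+00,  1.46222412e-05,
        1.35381691e+00, -2.06307104e-01]), 'qvel': array([ 0.00050717, -0.00047541,  0.00105343,  0.00069498,  0.00085871,
       -0.00134063]), 'effort': array([ 1.36453356e-03, -4.33867300e+01, -3.41850936e+01,  7.04165432e-02,
        3.86435667e-02, -1.48717077e-04]), 'eef_pos': array([ 0.17033162, -0.54867324,  0.25980555]), 'tcp_rot': array([ 9.88711201e-01,  1.49831141e-01,  5.68014154e-05, -8.87175911e-04]), 'wrist_force': array([-0.32101264, -0.38777533, -0.47462653]), 'ft_torque': array([ 0.01657809,  0.03673647, -0.03241206]), 'gripper_force': 0.0, 'grip_width': 1.0036769817102495}
scene [[0.55, 0.471, -0.69, 1.215], [0.835, -0.304, 0.458, -0.377], [0.006, -0.828, -0.56, 0.639], [0.0, 0.0, 0.0, 1.0]]
top [[-0.036, -0.975, 0.218, 0.383], [-0.999, 0.035, -0.005, 0.026], [-0.003, -0.218, -0.976, 1.109], [0.0, 0.0, 0.0, 1.0]]
```

View pics/scene0.png

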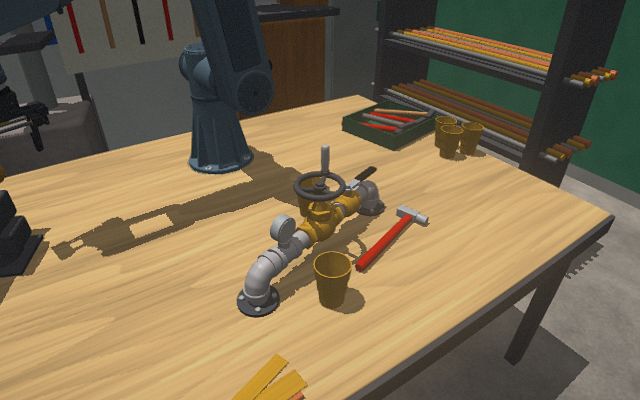

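View pics/top0.png

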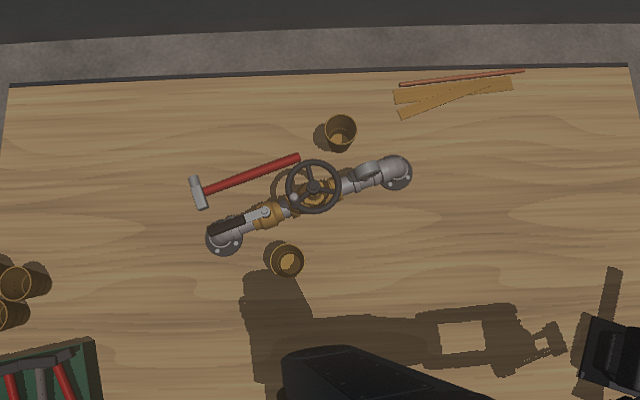

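The scene image shows the crank handle at about (325,158) and the wheel at (320,186). The top image shows the wheel at (313,186), with the lever to its left and beakers at (340,132) and (286,260). I'll enlarge both.

Run:
```python
import cv2,numpy as np
a=cv2.imread("pics/top0.png")[140:240,265:365];b=cv2.imread("pics/scene0.png")[130:230,275:375]
cv2.imwrite("pics/c0.png",np.hstack([cv2.resize(x,(400,400),interpolation=cv2.INTER_CUBIC) for x in(a,b)]))
```

```text
(no output)
```

View pics/c0.png

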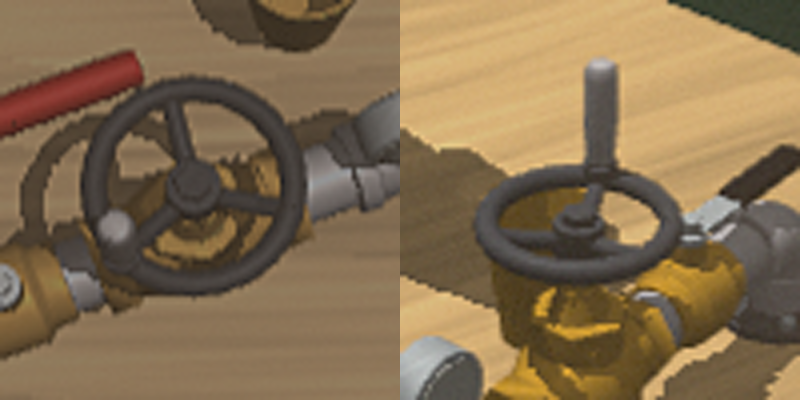

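The crop shows the handle's top in the top view at (293,196), the hub at (313,187), and the handle in the scene view at (325,147–172). Next I'll turn these into positions.

Run:
```python
from h import *
import pickle
t=pickle.load(open("top0.pkl","rb"));s=pickle.load(open("scene0.pkl","rb"))
np.set_printoptions(precision=4,suppress=True)
print("handle top",pts(t,[(293,196),(293,197),(294,196)]))
rim=[(265+u/4,140+v/4) for u,v in [(195,88),(295,185),(190,283),(93,185),(265,255),(265,115),(125,115)]]
P=pts(t,rim);print("rim",P)
A=np.c_[2*P[:,:2],np.ones(len(P))];c=np.linalg.lstsq(A,(P[:,:2]**2).sum(1),rcond=None)[0];print("circ",c[:2],np.sqrt(c[2]+c[:2]@c[:2]))
print("hub",pts(t,[(313,187)]))
print("scene handle",pts(s,[(325,150),(325,158),(325,166)]))
print("scene hub",pts(s,[(275+178/4,130+218/4)]))
print("beaker1 rim/floor, lever, gauge",pts(t,[(286,246),(286,274),(265,212),(215,233),(370,166),(340,118)]))
from scipy.spatial.transform import Rotation as R
print(R.from_quat(sensors.get_state()["tcp_rot"]).as_matrix())
```

```text
handle top [[0.5625 0.0651 0.2581]
 [0.5598 0.065  0.2617]
 [0.5614 0.063  0.2626]]
rim [[ 0.6466  0.0231  0.1945]
 [ 0.5931 -0.0264  0.1939]
 [ 0.5441  0.0292  0.1932]
 [ 0.5969  0.0773  0.1938]
 [ 0.5573 -0.0095  0.1927]
 [ 0.6311 -0.0127  0.1931]
 [ 0.6328  0.0598  0.1964]]
circ [0.5953 0.0251] 0.05158481259974692
hub [[0.5926 0.0265 0.1977]]
scene handle [[0.5695 0.0611 0.2528]
 [0.5711 0.0603 0.2337]
 [0.569  0.0619 0.2117]]
scene hub [[0.6026 0.0251 0.1915]]
beaker1 rim/floor, lever, gauge [[ 0.4857  0.0919  0.0812]
 [ 0.4253  0.096   0.0389]
 [ 0.5549  0.132   0.1372]
 [ 0.5145  0.2423  0.1264]
 [ 0.6402 -0.0964  0.171 ]
 [ 0.7833 -0.0433  0.0892]]
[[ 0.9551  0.2963 -0.0001]
 [ 0.2963 -0.9551  0.0015]
 [ 0.0003 -0.0015 -1.    ]]
```

The hub is at about (0.596, 0.025), with the rim's middle at z 0.187. The handle's axis is at about (0.561, 0.064) and its top at 0.261. I'll lift, square the tool to the world axes, and travel towards it.

```bash
python3 -m creep '[[0,0,-0.45,1,-1],[0,0,-0.45,1,-1],[0,0,-0.45,1,-1],[0.64,-1,0,0,-1],[0.64,-1,0,0,-1],[0.64,-1,0,0,-1],[0.64,-1,0,0,-1],[0.64,-1,0,0,-1],[0.64,-1,0,0,-1],[0.64,-1,0,0,-1]]'
python3 -m creep '[[0.64,-1,0,0,-1],[0.64,-1,0,0,-1],[0.64,-1,0,0,-1],[0.64,-1,0,0,-1],[0.64,-1,0,0,-1],[0.64,-1,0,0,-1],[0.64,-1,0,0,-1],[0.6,-0.8,0,0,-1],[0.4,-0.5,0,0,-1],[0,0,0,0,-1]]'
python3 - <<'E'
from h import *
im=vision.get_image("wrist");cv2.imwrite("pics/w1.png",im["img"]);print(np.round(im["pose"],3).tolist())
import pickle;pickle.dump(im,open("w1.pkl","wb"));print(sensors.get_state()["joint_positions"])
E
```

```text
time: 1.35
eef_pos: [0.305, -0.3378, 0.3009]
tcp_rot: [1.0, 0.0, -0.0, -0.0]
wrist_force: [0.6, 0.1, -0.3]
grip_width: 1.0
gripper_force: 0.0
time: 2.6
eef_pos: [0.4689, -0.0891, 0.3008]
tcp_rot: [1.0, 0.002, -0.0, -0.0]
wrist_force: [-0.7, 0.2, 0.4]
grip_width: 1.002
gripper_force: 0.0
[[0.002, -0.966, -0.257, 0.535], [-1.0, -0.003, 0.001, -0.089], [-0.002, 0.257, -0.966, 0.425], [0.0, 0.0, 0.0, 1.0]]
[-4.38433606e-01 -7.71734655e-02  1.79512398e+00 -3.26859808e-04
  1.42465291e+00  1.13018219e+00]
```

View pics/w1.png

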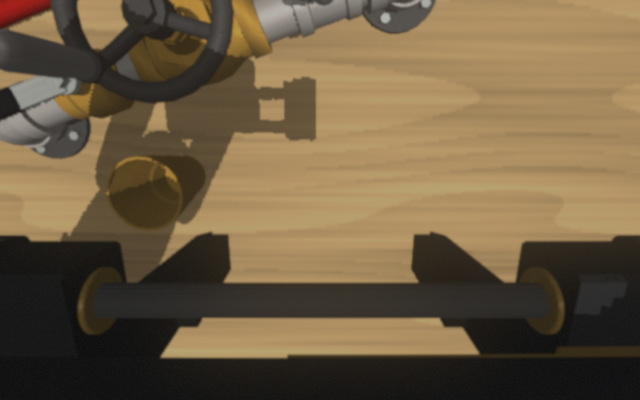

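The wrist view shows the wheel at upper left and the handle at (50,55); nothing has been disturbed. I'll go above the handle and check.

```bash
python3 -m creep '[[0.5,-0.9,0,0,-1],[0.5,-0.9,0,0,-1],[0.5,-0.9,0,0,-1],[0.5,-0.9,0,0,-1],[0.5,-0.9,0,0,-1],[0.57,-0.6,0,0,-1],[0,0,0,0,-1],[0,0,0,0,-1],[0,0,0,0,-1],[0,0,0,0,-1]]'
python3 - <<'E'
from h import *
im=vision.get_image("wrist");cv2.imwrite("pics/w2.png",im["img"]);print(np.round(im["pose"],3).tolist())
import pickle;pickle.dump(im,open("w2.pkl","wb"))
E
```

```text
time: 3.9
eef_pos: [0.5605, 0.0624, 0.3014]
tcp_rot: [1.0, -0.0, 0.0, 0.0]
wrist_force: [0.8, 0.4, 0.1]
grip_width: 0.997
gripper_force: 0.0
[[-0.001, -0.967, -0.256, 0.626], [-1.0, 0.001, 0.002, 0.062], [-0.001, 0.256, -0.967, 0.426], [0.0, 0.0, 0.0, 1.0]]
```

View pics/w2.png

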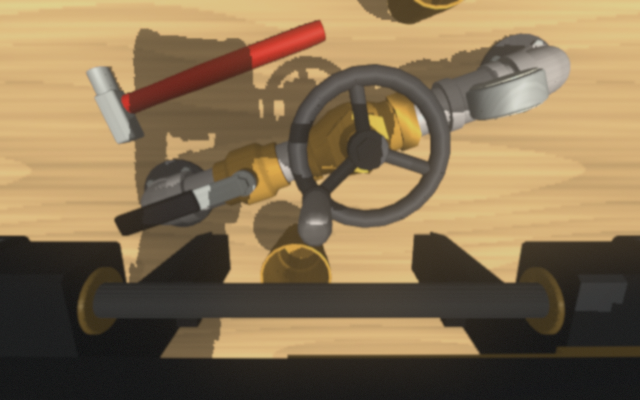

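The handle's top is at (315,232), nearly central between the fingers, and the hub is at (368,148). Both can be measured from here.

Run:
```python
from h import *
import pickle
np.set_printoptions(precision=4,suppress=True)
w=pickle.load(open("w2.pkl","rb"))
print(pts(w,[(315,222),(315,228),(315,234),(305,225),(325,225),(316,205)]));print("hub",pts(w,[(368,148)]))
P=pts(w,[(371,72),(443,147),(372,219),(298,150),(420,95),(421,203),(318,100)]);print(P[:,2])
A=np.c_[2*P[:,:2],np.ones(len(P))];c=np.linalg.lstsq(A,(P[:,:2]**2).sum(1),rcond=None)[0];print("circ",c[:2],np.sqrt(c[2]+c[:2]@c[:2]))
```

```text
[[0.626  0.0623 0.4256]
 [0.5665 0.0655 0.2623]
 [0.5627 0.0656 0.2612]
 [0.5677 0.0709 0.2612]
 [0.5675 0.0602 0.2606]
 [0.5731 0.0653 0.2415]]
hub [[0.6011 0.0293 0.1938]]
[0.1944 0.194  0.1937 0.1942 0.1932 0.1924 0.1938]
circ [0.5983 0.027 ] 0.051468715311045375
```

```bash
python3 -m creep '[[0.05,-0.09,0.5,0,-1],[0,0,0.5,0,-1],[0,0,0.5,0,-1],[0,0,0.55,0,-1],[0,0,0,0,0],[0,0,0,0,0.5],[0,0,0,0,1],[0,0,0,0,1],[0,0,0,0,1],[0,0,0,0,1]]'
python3 -c "
from h import *
s=sensors.get_state();print(s['wrist_force'],s['ft_torque'],s['eef_pos'],s['grip_width']*88)"
```

```text
time: 5.2
eef_pos: [0.5624, 0.0658, 0.2399]
tcp_rot: [1.0, 0.0, 0.0, 0.0]
wrist_force: [0.4, -0.2, -0.0]
grip_width: 0.343
gripper_force: 0.0
[ 0.3682417  -0.20765327 -0.01016813] [ 0.05491813  0.02989001 -0.04969255] [0.56235069 0.06581669 0.23988209] 30.17830214407429
```

```bash
python3 -m creep '[[0,0,0,0,1],[0,0,0,0,1],[0,0,0,0,1],[0,0,0,0,1],[0,0,0,0,1],[0,0,0,0,1],[0,0,0,0,1],[0,0,0,0,1],[0,0,0,0,1],[0,0,0,0,1]]'
python3 -c "
from h import *
s=sensors.get_state();print(s['wrist_force'],s['ft_torque'],s['eef_pos'],s['grip_width']*88)"
```

```text
time: 6.45
eef_pos: [0.5623, 0.0658, 0.2397]
tcp_rot: [1.0, 0.0, 0.0, 0.0]
wrist_force: [0.1, -0.5, 1.4]
grip_width: 0.216
gripper_force: 30.0
[ 0.07334673 -0.50862774  1.39415013] [-0.03553816  0.07985869  0.00616251] [0.56230896 0.06579416 0.23973799] 19.00084911383648
```

Gripped: opening 19 mm at 30 N. Next I need a planner that prints the rows for an arc.

```bash
cat > arc.py <<'E'
import sys,numpy as np
# arc.py hubx huby R th0 step n  (deg; + opens); tool x=+X, y=-Y, z=down; units 30mm
hx,hy,R,t0,st,n=map(float,sys.argv[1:7])
t=np.radians(t0+st*np.arange(int(n)+1))
P=np.c_[R*np.cos(t),R*np.sin(t)];D=np.diff(P,axis=0)/0.03
for i in range(0,int(n),10):
    print('['+','.join(f'[{d[0]:.3f},{-d[1]:.3f},{-st/360*.1:.4f},0,1]' for d in D[i:i+10])+']')
E
python3 arc.py 0.5965 0.026 0.052 130.7 -15 10; python3 arc.py 0.5965 0.026 0.052 130.7 -7 10
```

```text
[[0.379,-0.248,0.0042,0,1],[0.430,-0.141,0.0042,0,1],[0.452,-0.025,0.0042,0,1],[0.443,0.093,0.0042,0,1],[0.404,0.204,0.0042,0,1],[0.337,0.302,0.0042,0,1],[0.248,0.379,0.0042,0,1],[0.141,0.430,0.0042,0,1],[0.025,0.452,0.0042,0,1],[-0.093,0.443,0.0042,0,1]]
[[0.169,-0.128,0.0019,0,1],[0.183,-0.106,0.0019,0,1],[0.195,-0.083,0.0019,0,1],[0.203,-0.059,0.0019,0,1],[0.209,-0.034,0.0019,0,1],[0.211,-0.008,0.0019,0,1],[0.211,0.018,0.0019,0,1],[0.207,0.043,0.0019,0,1],[0.200,0.068,0.0019,0,1],[0.191,0.092,0.0019,0,1]]
```

```bash
cat > st.py <<'E'
from h import *
s=sensors.get_state();p=s['eef_pos'];h=np.array([.5965,.026]);d=p[:2]-h
print('t%.2f'%s['time'],'pos',np.round(p,4),'ang %.1f R %.4f'%(np.degrees(np.arctan2(d[1],d[0])),np.hypot(*d)),'F',np.round(s['wrist_force'],1),'grip',round(s['gripper_force'],1),'w %.1f'%(s['grip_width']*88))
E
python3 -m creep '[[0.379,-0.248,0.004,0,1],[0.43,-0.141,0.004,0,1],[0.452,-0.025,0.004,0,1],[0.443,0.093,0.004,0,1],[0.404,0.204,0.004,0,1],[0.337,0.302,0.004,0,1],[0.248,0.379,0.004,0,1],[0.141,0.43,0.004,0,1],[0.025,0.452,0.004,0,1],[-0.093,0.443,0.004,0,1]]'; python3 st.py
```

```text
time: 7.7
eef_pos: [0.6467, 0.0107, 0.2387]
tcp_rot: [1.0, 0.001, 0.002, -0.001]
wrist_force: [4.1, 5.1, -1.8]
grip_width: 0.22
gripper_force: 30.0
t7.70 pos [0.6467 0.0107 0.2387] ang -17.0 R 0.0525 F [ 4.1  5.1 -1.8] grip 30.0 w 19.4
```

```bash
python3 arc.py 0.5965 0.026 0.052 -19.3 -10 10; python3 arc.py 0.5965 0.026 0.052 -119.3 -3 60
```

```text
[[-0.124,0.275,0.0028,0,1],[-0.170,0.250,0.0028,0,1],[-0.211,0.216,0.0028,0,1],[-0.245,0.176,0.0028,0,1],[-0.272,0.131,0.0028,0,1],[-0.291,0.082,0.0028,0,1],[-0.301,0.030,0.0028,0,1],[-0.301,-0.023,0.0028,0,1],[-0.293,-0.075,0.0028,0,1],[-0.275,-0.124,0.0028,0,1]]
[[-0.078,-0.046,0.0008,0,1],[-0.075,-0.050,0.0008,0,1],[-0.073,-0.054,0.0008,0,1],[-0.070,-0.058,0.0008,0,1],[-0.067,-0.062,0.0008,0,1],[-0.063,-0.065,0.0008,0,1],[-0.060,-0.068,0.0008,0,1],[-0.056,-0.071,0.0008,0,1],[-0.052,-0.074,0.0008,0,1],[-0.048,-0.077,0.0008,0,1]]
[[-0.044,-0.079,0.0008,0,1],[-0.040,-0.081,0.0008,0,1],[-0.036,-0.083,0.0008,0,1],[-0.031,-0.085,0.0008,0,1],[-0.027,-0.087,0.0008,0,1],[-0.022,-0.088,0.0008,0,1],[-0.018,-0.089,0.0008,0,1],[-0.013,-0.090,0.0008,0,1],[-0.008,-0.090,0.0008,0,1],[-0.003,-0.091,0.0008,0,1]]
[[0.001,-0.091,0.0008,0,1],[0.006,-0.091,0.0008,0,1],[0.011,-0.090,0.0008,0,1],[0.015,-0.089,0.0008,0,1],[0.020,-0.088,0.0008,0,1],[0.025,-0.087,0.0008,0,1],[0.029,-0.086,0.0008,0,1],[0.034,-0.084,0.0008,0,1],[0.038,-0.082,0.0008,0,1],[0.042,-0.080,0.0008,0,1]]
[[0.046,-0.078,0.0008,0,1],[0.050,-0.075,0.0008,0,1],[0.054,-0.073,0.0008,0,1],[0.058,-0.070,0.0008,0,1],[0.062,-0.067,0.0008,0,1],[0.065,-0.063,0.0008,0,1],[0.068,-0.060,0.0008,0,1],[0.071,-0.056,0.0008,0,1],[0.074,-0.052,0.0008,0,1],[0.077,-0.048,0.0008,0,1]]
[[0.079,-0.044,0.0008,0,1],[0.081,-0.040,0.0008,0,1],[0.083,-0.036,0.0008,0,1],[0.085,-0.031,0.0008,0,1],[0.087,-0.027,0.0008,0,1],[0.088,-0.022,0.0008,0,1],[0.089,-0.018,0.0008,0,1],[0.090,-0.013,0.0008,0,1],[0.090,-0.008,0.0008,0,1],[0.091,-0.003,0.0008,0,1]]
[[0.091,0.001,0.0008,0,1],[0.091,0.006,0.0008,0,1],[0.090,0.011,0.0008,0,1],[0.089,0.015,0.0008,0,1],[0.088,0.020,0.0008,0,1],[0.087,0.025,0.0008,0,1],[0.086,0.029,0.0008,0,1],[0.084,0.034,0.0008,0,1],[0.082,0.038,0.0008,0,1],[0.080,0.042,0.0008,0,1]]
```

```bash
python3 -m creep '[[-0.124,0.275,0.003,0,1],[-0.17,0.25,0.003,0,1],[-0.211,0.216,0.003,0,1],[-0.245,0.176,0.003,0,1],[-0.272,0.131,0.003,0,1],[-0.291,0.082,0.003,0,1],[-0.301,0.03,0.003,0,1],[-0.301,-0.023,0.003,0,1],[-0.293,-0.075,0.003,0,1],[-0.275,-0.124,0.003,0,1]]' >/dev/null; python3 st.py
python3 -m creep '[[-0.078,-0.046,0.001,0,1],[-0.075,-0.05,0.001,0,1],[-0.073,-0.054,0.001,0,1],[-0.07,-0.058,0.001,0,1],[-0.067,-0.062,0.001,0,1],[0,0,0,0,1],[0,0,0,0,1],[0,0,0,0,1],[0,0,0,0,1],[0,0,0,0,1]]' >/dev/null; python3 st.py
```

```text
t8.95 pos [ 0.5723 -0.0182  0.2376] ang -118.7 R 0.0504 F [ 8.6  3.3 -6. ] grip 30.0 w 19.3
t10.20 pos [ 0.5617 -0.0103  0.2375] ang -133.8 R 0.0503 F [ 8.8  2.  -3.7] grip 30.0 w 19.1
```

The stiffness is about 5 N/mm and turning takes about 5 N, so the hub refines to (0.5975, 0.0272). Now I'll wind on in 18° steps, with a force check after each to catch the seat.

```bash
cat > st.py <<'E'
from h import *
import sys
s=sensors.get_state();p=s['eef_pos'];h=np.array([.5975,.0272]);d=p[:2]-h
r=d/np.hypot(*d);t=np.array([-r[1],r[0]]);F=s['wrist_force'];ft=F[:2]@t
print('t%.2f'%s['time'],'pos',np.round(p,4),'ang %.1f R %.4f'%(np.degrees(np.arctan2(d[1],d[0])),np.hypot(*d)),'Ftan %.1f Frad %.1f Fz %.1f'%(ft,F[:2]@r,F[2]),'g %.0f w %.1f'%(s['gripper_force'],s['grip_width']*88))
sys.exit(abs(ft)>11)
E
python3 - <<'E'
import numpy as np
h=np.array([.5975,.0272]);c=np.array([.5599,-.0108])
th=-134.6
for k in range(21):
    th-=18;n=h+.052*np.array([np.cos(np.radians(th)),np.sin(np.radians(th))]);d=(n-c)/.03/10;c=n
    print(round(th,1),'[%.3f,%.3f,0.0005,0,1]'%(d[0],-d[1]))
E
```

```text
-152.6 [-0.029,-0.047,0.0005,0,1]
-170.6 [-0.017,-0.051,0.0005,0,1]
-188.6 [-0.000,-0.054,0.0005,0,1]
-206.6 [0.016,-0.052,0.0005,0,1]
-224.6 [0.032,-0.044,0.0005,0,1]
-242.6 [0.044,-0.032,0.0005,0,1]
-260.6 [0.051,-0.017,0.0005,0,1]
-278.6 [0.054,-0.000,0.0005,0,1]
-296.6 [0.052,0.016,0.0005,0,1]
-314.6 [0.044,0.032,0.0005,0,1]
-332.6 [0.032,0.044,0.0005,0,1]
-350.6 [0.017,0.051,0.0005,0,1]
-368.6 [0.000,0.054,0.0005,0,1]
-386.6 [-0.016,0.052,0.0005,0,1]
-404.6 [-0.032,0.044,0.0005,0,1]
-422.6 [-0.044,0.032,0.0005,0,1]
-440.6 [-0.051,0.017,0.0005,0,1]
-458.6 [-0.054,0.000,0.0005,0,1]
-476.6 [-0.052,-0.016,0.0005,0,1]
-494.6 [-0.044,-0.032,0.0005,0,1]
-512.6 [-0.032,-0.044,0.0005,0,1]
```

```bash
python3 -m creep '[[-0.029,-0.047,0.0005,0,1],[-0.029,-0.047,0.0005,0,1],[-0.029,-0.047,0.0005,0,1],[-0.029,-0.047,0.0005,0,1],[-0.029,-0.047,0.0005,0,1],[-0.029,-0.047,0.0005,0,1],[-0.029,-0.047,0.0005,0,1],[-0.029,-0.047,0.0005,0,1],[-0.029,-0.047,0.0005,0,1],[-0.029,-0.047,0.0005,0,1]]' >/dev/null; python3 st.py &&
python3 -m creep '[[-0.017,-0.051,0.0005,0,1],[-0.017,-0.051,0.0005,0,1],[-0.017,-0.051,0.0005,0,1],[-0.017,-0.051,0.0005,0,1],[-0.017,-0.051,0.0005,0,1],[-0.017,-0.051,0.0005,0,1],[-0.017,-0.051,0.0005,0,1],[-0.017,-0.051,0.0005,0,1],[-0.017,-0.051,0.0005,0,1],[-0.017,-0.051,0.0005,0,1]]' >/dev/null && python3 st.py &&
python3 -m creep '[[0,-0.054,0.0005,0,1],[0,-0.054,0.0005,0,1],[0,-0.054,0.0005,0,1],[0,-0.054,0.0005,0,1],[0,-0.054,0.0005,0,1],[0,-0.054,0.0005,0,1],[0,-0.054,0.0005,0,1],[0,-0.054,0.0005,0,1],[0,-0.054,0.0005,0,1],[0,-0.054,0.0005,0,1]]' >/dev/null && python3 st.py &&
python3 -m creep '[[0.016,-0.052,0.0005,0,1],[0.016,-0.052,0.0005,0,1],[0.016,-0.052,0.0005,0,1],[0.016,-0.052,0.0005,0,1],[0.016,-0.052,0.0005,0,1],[0.016,-0.052,0.0005,0,1],[0.016,-0.052,0.0005,0,1],[0.016,-0.052,0.0005,0,1],[0.016,-0.052,0.0005,0,1],[0.016,-0.052,0.0005,0,1]]' >/dev/null && python3 st.py &&
python3 -m creep '[[0.032,-0.044,0.0005,0,1],[0.032,-0.044,0.0005,0,1],[0.032,-0.044,0.0005,0,1],[0.032,-0.044,0.0005,0,1],[0.032,-0.044,0.0005,0,1],[0.032,-0.044,0.0005,0,1],[0.032,-0.044,0.0005,0,1],[0.032,-0.044,0.0005,0,1],[0.032,-0.044,0.0005,0,1],[0.032,-0.044,0.0005,0,1]]' >/dev/null && python3 st.py
```

```text
t11.45 pos [0.5524 0.0022 0.2374] ang -151.0 R 0.0516 Ftan 5.8 Frad -1.5 Fz -3.0 g 30 w 19.3False
```

```bash
sed -i 's/sys.exit(abs(ft)>11)/sys.exit(int(abs(ft)>11))/' st.py
python3 -m creep '[[-0.017,-0.051,0.0005,0,1],[-0.017,-0.051,0.0005,0,1],[-0.017,-0.051,0.0005,0,1],[-0.017,-0.051,0.0005,0,1],[-0.017,-0.051,0.0005,0,1],[-0.017,-0.051,0.0005,0,1],[-0.017,-0.051,0.0005,0,1],[-0.017,-0.051,0.0005,0,1],[-0.017,-0.051,0.0005,0,1],[-0.017,-0.051,0.0005,0,1]]' >/dev/null && python3 st.py &&
python3 -m creep '[[0,-0.054,0.0005,0,1],[0,-0.054,0.0005,0,1],[0,-0.054,0.0005,0,1],[0,-0.054,0.0005,0,1],[0,-0.054,0.0005,0,1],[0,-0.054,0.0005,0,1],[0,-0.054,0.0005,0,1],[0,-0.054,0.0005,0,1],[0,-0.054,0.0005,0,1],[0,-0.054,0.0005,0,1]]' >/dev/null && python3 st.py &&
python3 -m creep '[[0.016,-0.052,0.0005,0,1],[0.016,-0.052,0.0005,0,1],[0.016,-0.052,0.0005,0,1],[0.016,-0.052,0.0005,0,1],[0.016,-0.052,0.0005,0,1],[0.016,-0.052,0.0005,0,1],[0.016,-0.052,0.0005,0,1],[0.016,-0.052,0.0005,0,1],[0.016,-0.052,0.0005,0,1],[0.016,-0.052,0.0005,0,1]]' >/dev/null && python3 st.py &&
python3 -m creep '[[0.032,-0.044,0.0005,0,1],[0.032,-0.044,0.0005,0,1],[0.032,-0.044,0.0005,0,1],[0.032,-0.044,0.0005,0,1],[0.032,-0.044,0.0005,0,1],[0.032,-0.044,0.0005,0,1],[0.032,-0.044,0.0005,0,1],[0.032,-0.044,0.0005,0,1],[0.032,-0.044,0.0005,0,1],[0.032,-0.044,0.0005,0,1]]' >/dev/null && python3 st.py
```

```text
t12.70 pos [0.5468 0.0171 0.2373] ang -168.8 R 0.0517 Ftan 5.9 Frad -0.9 Fz -2.6 g 30 w 19.4
t13.95 pos [0.5461 0.0334 0.2371] ang 173.1 R 0.0517 Ftan 5.4 Frad 1.4 Fz -1.1 g 30 w 19.2
t15.20 pos [0.5505 0.0493 0.2369] ang 154.8 R 0.0520 Ftan 4.9 Frad 1.6 Fz 2.8 g 30 w 19.0
t16.45 pos [0.5596 0.063  0.2367] ang 136.6 R 0.0521 Ftan 5.8 Frad 1.2 Fz 3.2 g 30 w 19.0
```

Tracking is clean at about 5.5 N. I'll continue.

```bash
python3 -m creep '[[0.044,-0.032,0.0005,0,1],[0.044,-0.032,0.0005,0,1],[0.044,-0.032,0.0005,0,1],[0.044,-0.032,0.0005,0,1],[0.044,-0.032,0.0005,0,1],[0.044,-0.032,0.0005,0,1],[0.044,-0.032,0.0005,0,1],[0.044,-0.032,0.0005,0,1],[0.044,-0.032,0.0005,0,1],[0.044,-0.032,0.0005,0,1]]' >/dev/null && python3 st.py &&
python3 -m creep '[[0.051,-0.017,0.0005,0,1],[0.051,-0.017,0.0005,0,1],[0.051,-0.017,0.0005,0,1],[0.051,-0.017,0.0005,0,1],[0.051,-0.017,0.0005,0,1],[0.051,-0.017,0.0005,0,1],[0.051,-0.017,0.0005,0,1],[0.051,-0.017,0.0005,0,1],[0.051,-0.017,0.0005,0,1],[0.051,-0.017,0.0005,0,1]]' >/dev/null && python3 st.py &&
python3 -m creep '[[0.054,0,0.0005,0,1],[0.054,0,0.0005,0,1],[0.054,0,0.0005,0,1],[0.054,0,0.0005,0,1],[0.054,0,0.0005,0,1],[0.054,0,0.0005,0,1],[0.054,0,0.0005,0,1],[0.054,0,0.0005,0,1],[0.054,0,0.0005,0,1],[0.054,0,0.0005,0,1]]' >/dev/null && python3 st.py &&
python3 -m creep '[[0.052,0.016,0.0005,0,1],[0.052,0.016,0.0005,0,1],[0.052,0.016,0.0005,0,1],[0.052,0.016,0.0005,0,1],[0.052,0.016,0.0005,0,1],[0.052,0.016,0.0005,0,1],[0.052,0.016,0.0005,0,1],[0.052,0.016,0.0005,0,1],[0.052,0.016,0.0005,0,1],[0.052,0.016,0.0005,0,1]]' >/dev/null && python3 st.py &&
python3 -m creep '[[0.044,0.032,0.0005,0,1],[0.044,0.032,0.0005,0,1],[0.044,0.032,0.0005,0,1],[0.044,0.032,0.0005,0,1],[0.044,0.032,0.0005,0,1],[0.044,0.032,0.0005,0,1],[0.044,0.032,0.0005,0,1],[0.044,0.032,0.0005,0,1],[0.044,0.032,0.0005,0,1],[0.044,0.032,0.0005,0,1]]' >/dev/null && python3 st.py &&
python3 -m creep '[[0.032,0.044,0.0005,0,1],[0.032,0.044,0.0005,0,1],[0.032,0.044,0.0005,0,1],[0.032,0.044,0.0005,0,1],[0.032,0.044,0.0005,0,1],[0.032,0.044,0.0005,0,1],[0.032,0.044,0.0005,0,1],[0.032,0.044,0.0005,0,1],[0.032,0.044,0.0005,0,1],[0.032,0.044,0.0005,0,1]]' >/dev/null && python3 st.py &&
python3 -m creep '[[0.017,0.051,0.0005,0,1],[0.017,0.051,0.0005,0,1],[0.017,0.051,0.0005,0,1],[0.017,0.051,0.0005,0,1],[0.017,0.051,0.0005,0,1],[0.017,0.051,0.0005,0,1],[0.017,0.051,0.0005,0,1],[0.017,0.051,0.0005,0,1],[0.017,0.051,0.0005,0,1],[0.017,0.051,0.0005,0,1]]' >/dev/null && python3 st.py
```

```text
t17.70 pos [0.5726 0.0732 0.2365] ang 118.4 R 0.0523 Ftan 5.9 Frad 1.2 Fz 4.5 g 30 w 19.1
t18.95 pos [0.5879 0.0788 0.2364] ang 100.6 R 0.0525 Ftan 5.8 Frad 1.3 Fz 3.1 g 30 w 19.0
t20.20 pos [0.6042 0.0794 0.2363] ang 82.7 R 0.0526 Ftan 5.7 Frad 2.3 Fz 4.3 g 30 w 19.2
t21.45 pos [0.62   0.0749 0.2361] ang 64.8 R 0.0527 Ftan 5.6 Frad 1.2 Fz 4.0 g 30 w 19.2
t22.70 pos [0.6335 0.0657 0.236 ] ang 46.9 R 0.0527 Ftan 6.4 Frad 1.3 Fz 2.3 g 30 w 19.2
t23.95 pos [0.6435 0.0527 0.2359] ang 29.0 R 0.0526 Ftan 5.9 Frad 1.0 Fz 2.1 g 30 w 19.5
t25.20 pos [0.6489 0.0374 0.2358] ang 11.2 R 0.0524 Ftan 4.9 Frad 1.2 Fz 1.5 g 30 w 19.0
```

```bash
python3 -m creep '[[0,0.054,0.0005,0,1],[0,0.054,0.0005,0,1],[0,0.054,0.0005,0,1],[0,0.054,0.0005,0,1],[0,0.054,0.0005,0,1],[0,0.054,0.0005,0,1],[0,0.054,0.0005,0,1],[0,0.054,0.0005,0,1],[0,0.054,0.0005,0,1],[0,0.054,0.0005,0,1]]' >/dev/null && python3 st.py &&
python3 -m creep '[[-0.016,0.052,0.0005,0,1],[-0.016,0.052,0.0005,0,1],[-0.016,0.052,0.0005,0,1],[-0.016,0.052,0.0005,0,1],[-0.016,0.052,0.0005,0,1],[-0.016,0.052,0.0005,0,1],[-0.016,0.052,0.0005,0,1],[-0.016,0.052,0.0005,0,1],[-0.016,0.052,0.0005,0,1],[-0.016,0.052,0.0005,0,1]]' >/dev/null && python3 st.py &&
python3 -m creep '[[-0.032,0.044,0.0005,0,1],[-0.032,0.044,0.0005,0,1],[-0.032,0.044,0.0005,0,1],[-0.032,0.044,0.0005,0,1],[-0.032,0.044,0.0005,0,1],[-0.032,0.044,0.0005,0,1],[-0.032,0.044,0.0005,0,1],[-0.032,0.044,0.0005,0,1],[-0.032,0.044,0.0005,0,1],[-0.032,0.044,0.0005,0,1]]' >/dev/null && python3 st.py &&
python3 -m creep '[[-0.044,0.032,0.0005,0,1],[-0.044,0.032,0.0005,0,1],[-0.044,0.032,0.0005,0,1],[-0.044,0.032,0.0005,0,1],[-0.044,0.032,0.0005,0,1],[-0.044,0.032,0.0005,0,1],[-0.044,0.032,0.0005,0,1],[-0.044,0.032,0.0005,0,1],[-0.044,0.032,0.0005,0,1],[-0.044,0.032,0.0005,0,1]]' >/dev/null && python3 st.py &&
python3 -m creep '[[-0.051,0.017,0.0005,0,1],[-0.051,0.017,0.0005,0,1],[-0.051,0.017,0.0005,0,1],[-0.051,0.017,0.0005,0,1],[-0.051,0.017,0.0005,0,1],[-0.051,0.017,0.0005,0,1],[-0.051,0.017,0.0005,0,1],[-0.051,0.017,0.0005,0,1],[-0.051,0.017,0.0005,0,1],[-0.051,0.017,0.0005,0,1]]' >/dev/null && python3 st.py &&
python3 -m creep '[[-0.054,0,0.0005,0,1],[-0.054,0,0.0005,0,1],[-0.054,0,0.0005,0,1],[-0.054,0,0.0005,0,1],[-0.054,0,0.0005,0,1],[-0.054,0,0.0005,0,1],[-0.054,0,0.0005,0,1],[-0.054,0,0.0005,0,1],[-0.054,0,0.0005,0,1],[-0.054,0,0.0005,0,1]]' >/dev/null && python3 st.py &&
python3 -m creep '[[-0.052,-0.016,0.0005,0,1],[-0.052,-0.016,0.0005,0,1],[-0.052,-0.016,0.0005,0,1],[-0.052,-0.016,0.0005,0,1],[-0.052,-0.016,0.0005,0,1],[-0.052,-0.016,0.0005,0,1],[-0.052,-0.016,0.0005,0,1],[-0.052,-0.016,0.0005,0,1],[-0.052,-0.016,0.0005,0,1],[-0.052,-0.016,0.0005,0,1]]' >/dev/null && python3 st.py
```

```text
t26.45 pos [0.6494 0.021  0.2357] ang -6.8 R 0.0522 Ftan 6.3 Frad 0.8 Fz 0.2 g 30 w 19.0
t27.70 pos [0.6447 0.0052 0.2355] ang -25.0 R 0.0521 Ftan 6.3 Frad 0.5 Fz 0.5 g 30 w 19.1
t28.95 pos [ 0.6354 -0.0083  0.2353] ang -43.1 R 0.0519 Ftan 5.9 Frad 0.0 Fz -0.5 g 30 w 19.2
t30.20 pos [ 0.6224 -0.0182  0.2352] ang -61.3 R 0.0517 Ftan 5.9 Frad -1.3 Fz -1.7 g 30 w 19.5
t31.45 pos [ 0.6072 -0.0236  0.235 ] ang -79.2 R 0.0517 Ftan 5.4 Frad -1.7 Fz -2.7 g 30 w 18.8
t32.70 pos [ 0.5911 -0.024   0.2349] ang -97.1 R 0.0516 Ftan 5.7 Frad -1.8 Fz -2.4 g 30 w 19.0
t33.95 pos [ 0.5756 -0.0195  0.2347] ang -115.1 R 0.0516 Ftan 5.7 Frad -3.7 Fz -3.4 g 30 w 18.8
```

```bash
python3 -m creep '[[-0.044,-0.032,0.0005,0,1],[-0.044,-0.032,0.0005,0,1],[-0.044,-0.032,0.0005,0,1],[-0.044,-0.032,0.0005,0,1],[-0.044,-0.032,0.0005,0,1],[-0.044,-0.032,0.0005,0,1],[-0.044,-0.032,0.0005,0,1],[-0.044,-0.032,0.0005,0,1],[-0.044,-0.032,0.0005,0,1],[-0.044,-0.032,0.0005,0,1]]' >/dev/null && python3 st.py &&
python3 -m creep '[[-0.032,-0.044,0.0005,0,1],[-0.032,-0.044,0.0005,0,1],[-0.032,-0.044,0.0005,0,1],[-0.032,-0.044,0.0005,0,1],[-0.032,-0.044,0.0005,0,1],[-0.032,-0.044,0.0005,0,1],[-0.032,-0.044,0.0005,0,1],[-0.032,-0.044,0.0005,0,1],[-0.032,-0.044,0.0005,0,1],[-0.032,-0.044,0.0005,0,1]]' >/dev/null && python3 st.py &&
python3 -m creep '[[-0.017,-0.051,0.0005,0,1],[-0.017,-0.051,0.0005,0,1],[-0.017,-0.051,0.0005,0,1],[-0.017,-0.051,0.0005,0,1],[-0.017,-0.051,0.0005,0,1],[-0.017,-0.051,0.0005,0,1],[-0.017,-0.051,0.0005,0,1],[-0.017,-0.051,0.0005,0,1],[-0.017,-0.051,0.0005,0,1],[-0.017,-0.051,0.0005,0,1]]' >/dev/null && python3 st.py &&
python3 -m creep '[[0,-0.054,0.0005,0,1],[0,-0.054,0.0005,0,1],[0,-0.054,0.0005,0,1],[0,-0.054,0.0005,0,1],[0,-0.054,0.0005,0,1],[0,-0.054,0.0005,0,1],[0,-0.054,0.0005,0,1],[0,-0.054,0.0005,0,1],[0,-0.054,0.0005,0,1],[0,-0.054,0.0005,0,1]]' >/dev/null && python3 st.py &&
python3 -m creep '[[0.016,-0.052,0.0005,0,1],[0.016,-0.052,0.0005,0,1],[0.016,-0.052,0.0005,0,1],[0.016,-0.052,0.0005,0,1],[0.016,-0.052,0.0005,0,1],[0.016,-0.052,0.0005,0,1],[0.016,-0.052,0.0005,0,1],[0.016,-0.052,0.0005,0,1],[0.016,-0.052,0.0005,0,1],[0.016,-0.052,0.0005,0,1]]' >/dev/null && python3 st.py &&
python3 -m creep '[[0.032,-0.044,0.0005,0,1],[0.032,-0.044,0.0005,0,1],[0.032,-0.044,0.0005,0,1],[0.032,-0.044,0.0005,0,1],[0.032,-0.044,0.0005,0,1],[0.032,-0.044,0.0005,0,1],[0.032,-0.044,0.0005,0,1],[0.032,-0.044,0.0005,0,1],[0.032,-0.044,0.0005,0,1],[0.032,-0.044,0.0005,0,1]]' >/dev/null && python3 st.py &&
python3 -m creep '[[0.044,-0.032,0.0005,0,1],[0.044,-0.032,0.0005,0,1],[0.044,-0.032,0.0005,0,1],[0.044,-0.032,0.0005,0,1],[0.044,-0.032,0.0005,0,1],[0.044,-0.032,0.0005,0,1],[0.044,-0.032,0.0005,0,1],[0.044,-0.032,0.0005,0,1],[0.044,-0.032,0.0005,0,1],[0.044,-0.032,0.0005,0,1]]' >/dev/null && python3 st.py
```

```text
t35.20 pos [ 0.5623 -0.0105  0.2346] ang -133.0 R 0.0516 Ftan 6.2 Frad -3.1 Fz -4.2 g 30 w 19.4
t36.45 pos [0.5524 0.0021 0.2345] ang -151.0 R 0.0516 Ftan 5.9 Frad -2.0 Fz -2.6 g 30 w 19.2
t37.70 pos [0.5468 0.0172 0.2343] ang -168.8 R 0.0517 Ftan 5.6 Frad -1.9 Fz -1.6 g 30 w 19.1
t38.95 pos [0.5461 0.0334 0.2341] ang 173.1 R 0.0518 Ftan 6.3 Frad -0.1 Fz 0.7 g 30 w 19.3
t40.20 pos [0.5505 0.0493 0.2339] ang 154.9 R 0.0519 Ftan 5.5 Frad 1.0 Fz 2.1 g 30 w 18.9
t41.45 pos [0.5596 0.063  0.2337] ang 136.6 R 0.0521 Ftan 5.8 Frad 1.8 Fz 3.4 g 30 w 19.2
t42.70 pos [0.5726 0.0732 0.2336] ang 118.4 R 0.0523 Ftan 6.4 Frad 2.4 Fz 4.5 g 30 w 18.9
```

```bash
python3 -m creep '[[0.051,-0.017,0.0005,0,1],[0.051,-0.017,0.0005,0,1],[0.051,-0.017,0.0005,0,1],[0.051,-0.017,0.0005,0,1],[0.051,-0.017,0.0005,0,1],[0.051,-0.017,0.0005,0,1],[0.051,-0.017,0.0005,0,1],[0.051,-0.017,0.0005,0,1],[0.051,-0.017,0.0005,0,1],[0.051,-0.017,0.0005,0,1]]' >/dev/null && python3 st.py &&
python3 -m creep '[[0.054,0,0.0005,0,1],[0.054,0,0.0005,0,1],[0.054,0,0.0005,0,1],[0.054,0,0.0005,0,1],[0.054,0,0.0005,0,1],[0.054,0,0.0005,0,1],[0.054,0,0.0005,0,1],[0.054,0,0.0005,0,1],[0.054,0,0.0005,0,1],[0.054,0,0.0005,0,1]]' >/dev/null && python3 st.py &&
python3 -m creep '[[0.052,0.016,0.0005,0,1],[0.052,0.016,0.0005,0,1],[0.052,0.016,0.0005,0,1],[0.052,0.016,0.0005,0,1],[0.052,0.016,0.0005,0,1],[0.052,0.016,0.0005,0,1],[0.052,0.016,0.0005,0,1],[0.052,0.016,0.0005,0,1],[0.052,0.016,0.0005,0,1],[0.052,0.016,0.0005,0,1]]' >/dev/null && python3 st.py &&
python3 -m creep '[[0.044,0.032,0.0005,0,1],[0.044,0.032,0.0005,0,1],[0.044,0.032,0.0005,0,1],[0.044,0.032,0.0005,0,1],[0.044,0.032,0.0005,0,1],[0.044,0.032,0.0005,0,1],[0.044,0.032,0.0005,0,1],[0.044,0.032,0.0005,0,1],[0.044,0.032,0.0005,0,1],[0.044,0.032,0.0005,0,1]]' >/dev/null && python3 st.py &&
python3 -m creep '[[0.032,0.044,0.0005,0,1],[0.032,0.044,0.0005,0,1],[0.032,0.044,0.0005,0,1],[0.032,0.044,0.0005,0,1],[0.032,0.044,0.0005,0,1],[0.032,0.044,0.0005,0,1],[0.032,0.044,0.0005,0,1],[0.032,0.044,0.0005,0,1],[0.032,0.044,0.0005,0,1],[0.032,0.044,0.0005,0,1]]' >/dev/null && python3 st.py &&
python3 -m creep '[[0.017,0.051,0.0005,0,1],[0.017,0.051,0.0005,0,1],[0.017,0.051,0.0005,0,1],[0.017,0.051,0.0005,0,1],[0.017,0.051,0.0005,0,1],[0.017,0.051,0.0005,0,1],[0.017,0.051,0.0005,0,1],[0.017,0.051,0.0005,0,1],[0.017,0.051,0.0005,0,1],[0.017,0.051,0.0005,0,1]]' >/dev/null && python3 st.py &&
python3 -m creep '[[0,0.054,0.0005,0,1],[0,0.054,0.0005,0,1],[0,0.054,0.0005,0,1],[0,0.054,0.0005,0,1],[0,0.054,0.0005,0,1],[0,0.054,0.0005,0,1],[0,0.054,0.0005,0,1],[0,0.054,0.0005,0,1],[0,0.054,0.0005,0,1],[0,0.054,0.0005,0,1]]' >/dev/null && python3 st.py
```

```text
t43.95 pos [0.5879 0.0788 0.2334] ang 100.5 R 0.0525 Ftan 6.7 Frad 2.1 Fz 5.2 g 30 w 19.1
t45.20 pos [0.6041 0.0794 0.2333] ang 82.7 R 0.0526 Ftan 5.3 Frad 2.8 Fz 3.5 g 30 w 18.8
t46.45 pos [0.6199 0.0749 0.2331] ang 64.8 R 0.0527 Ftan 6.2 Frad 1.4 Fz 5.0 g 30 w 19.3
t47.70 pos [0.6335 0.0657 0.233 ] ang 47.0 R 0.0527 Ftan 6.1 Frad 1.2 Fz 2.7 g 30 w 19.6
t48.95 pos [0.6435 0.0527 0.2329] ang 29.0 R 0.0526 Ftan 4.8 Frad 2.0 Fz 2.9 g 30 w 19.3
t50.20 pos [0.6479 0.0419 0.2327] ang 16.2 R 0.0525 Ftan 22.9 Frad 3.0 Fz 4.2 g 30 w 19.4
```

The seat was reached: 23 N at about 16°, 2.32 turns from the start, with a sink of 7.0 mm that agrees. I'll take the push off without turning the wheel, to read the true stop angle at no load.

```bash
python3 -m creep '[[-0.013,-0.045,0,0,1],[-0.013,-0.045,0,0,1],[-0.013,-0.045,0,0,1],[-0.013,-0.045,0,0,1],[0,0,0,0,1],[0,0,0,0,1],[0,0,0,0,1],[0,0,0,0,1],[0,0,0,0,1],[0,0,0,0,1]]' >/dev/null; python3 st.py
python3 - <<'E'
from h import *
import pickle
im=vision.get_image("top");pickle.dump(im,open("topS.pkl","wb"));cv2.imwrite("pics/topS.png",im["img"])
E
python3 arc.py 0.5975 0.0272 0.052 16.7 14.4 50
```

```text
t51.45 pos [0.6472 0.0437 0.2328] ang 18.3 R 0.0524 Ftan 7.5 Frad 2.2 Fz 2.5 g 30 w 19.3
[[-0.176,-0.397,-0.0040,0,1],[-0.269,-0.341,-0.0040,0,1],[-0.346,-0.263,-0.0040,0,1],[-0.400,-0.169,-0.0040,0,1],[-0.430,-0.064,-0.0040,0,1],[-0.432,0.045,-0.0040,0,1],[-0.408,0.151,-0.0040,0,1],[-0.357,0.247,-0.0040,0,1],[-0.284,0.328,-0.0040,0,1],[-0.194,0.389,-0.0040,0,1]]
[[-0.091,0.425,-0.0040,0,1],[0.017,0.434,-0.0040,0,1],[0.125,0.416,-0.0040,0,1],[0.224,0.372,-0.0040,0,1],[0.310,0.305,-0.0040,0,1],[0.376,0.218,-0.0040,0,1],[0.418,0.118,-0.0040,0,1],[0.434,0.010,-0.0040,0,1],[0.423,-0.098,-0.0040,0,1],[0.385,-0.201,-0.0040,0,1]]
[[0.323,-0.290,-0.0040,0,1],[0.241,-0.361,-0.0040,0,1],[0.144,-0.410,-0.0040,0,1],[0.037,-0.433,-0.0040,0,1],[-0.072,-0.429,-0.0040,0,1],[-0.176,-0.397,-0.0040,0,1],[-0.269,-0.341,-0.0040,0,1],[-0.346,-0.263,-0.0040,0,1],[-0.400,-0.169,-0.0040,0,1],[-0.430,-0.064,-0.0040,0,1]]
[[-0.432,0.045,-0.0040,0,1],[-0.408,0.151,-0.0040,0,1],[-0.357,0.247,-0.0040,0,1],[-0.284,0.328,-0.0040,0,1],[-0.194,0.389,-0.0040,0,1],[-0.091,0.425,-0.0040,0,1],[0.017,0.434,-0.0040,0,1],[0.125,0.416,-0.0040,0,1],[0.224,0.372,-0.0040,0,1],[0.310,0.305,-0.0040,0,1]]
[[0.376,0.218,-0.0040,0,1],[0.418,0.118,-0.0040,0,1],[0.434,0.010,-0.0040,0,1],[0.423,-0.098,-0.0040,0,1],[0.385,-0.201,-0.0040,0,1],[0.323,-0.290,-0.0040,0,1],[0.241,-0.361,-0.0040,0,1],[0.144,-0.410,-0.0040,0,1],[0.037,-0.433,-0.0040,0,1],[-0.072,-0.429,-0.0040,0,1]]
```

The grip compliance works out at about 8 N/mm, so the unloaded stop angle is about 19.3°. Now I'll open by 720°.

```bash
python3 -m creep '[[-0.176,-0.397,-0.004,0,1],[-0.269,-0.341,-0.004,0,1],[-0.346,-0.263,-0.004,0,1],[-0.4,-0.169,-0.004,0,1],[-0.43,-0.064,-0.004,0,1],[-0.432,0.045,-0.004,0,1],[-0.408,0.151,-0.004,0,1],[-0.357,0.247,-0.004,0,1],[-0.284,0.328,-0.004,0,1],[-0.194,0.389,-0.004,0,1]]' >/dev/null && python3 st.py &&
python3 -m creep '[[-0.091,0.425,-0.004,0,1],[0.017,0.434,-0.004,0,1],[0.125,0.416,-0.004,0,1],[0.224,0.372,-0.004,0,1],[0.31,0.305,-0.004,0,1],[0.376,0.218,-0.004,0,1],[0.418,0.118,-0.004,0,1],[0.434,0.01,-0.004,0,1],[0.423,-0.098,-0.004,0,1],[0.385,-0.201,-0.004,0,1]]' >/dev/null && python3 st.py &&
python3 -m creep '[[0.323,-0.29,-0.004,0,1],[0.241,-0.361,-0.004,0,1],[0.144,-0.41,-0.004,0,1],[0.037,-0.433,-0.004,0,1],[-0.072,-0.429,-0.004,0,1],[-0.176,-0.397,-0.004,0,1],[-0.269,-0.341,-0.004,0,1],[-0.346,-0.263,-0.004,0,1],[-0.4,-0.169,-0.004,0,1],[-0.43,-0.064,-0.004,0,1]]' >/dev/null && python3 st.py &&
python3 -m creep '[[-0.432,0.045,-0.004,0,1],[-0.408,0.151,-0.004,0,1],[-0.357,0.247,-0.004,0,1],[-0.284,0.328,-0.004,0,1],[-0.194,0.389,-0.004,0,1],[-0.091,0.425,-0.004,0,1],[0.017,0.434,-0.004,0,1],[0.125,0.416,-0.004,0,1],[0.224,0.372,-0.004,0,1],[0.31,0.305,-0.004,0,1]]' >/dev/null && python3 st.py
```

```text
t52.75 pos [0.5484 0.0445 0.234 ] ang 160.6 R 0.0521 Ftan -7.5 Frad -1.9 Fz -3.0 g 30 w 19.3
t54.00 pos [ 0.6258 -0.0168  0.2348] ang -57.3 R 0.0523 Ftan -6.9 Frad -3.7 Fz 4.1 g 30 w 18.7
t55.25 pos [0.5998 0.0792 0.2367] ang 87.4 R 0.0521 Ftan -7.5 Frad 4.2 Fz -2.8 g 30 w 19.4
t56.50 pos [ 0.5654 -0.0138  0.2372] ang -128.1 R 0.0521 Ftan -7.1 Frad -8.2 Fz 0.9 g 30 w 18.8
```

```bash
python3 -m creep '[[0.376,0.218,-0.004,0,1],[0.418,0.118,-0.004,0,1],[0.434,0.01,-0.004,0,1],[0.423,-0.098,-0.004,0,1],[0.385,-0.201,-0.004,0,1],[0.323,-0.29,-0.004,0,1],[0.241,-0.361,-0.004,0,1],[0.144,-0.41,-0.004,0,1],[0.037,-0.433,-0.004,0,1],[-0.036,-0.215,-0.002,0,1]]' >/dev/null && python3 st.py
```

```text
t57.75 pos [0.6492 0.0332 0.239 ] ang 6.6 R 0.0520 Ftan -6.6 Frad 3.4 Fz -0.0 g 30 w 19.0
```

```bash
python3 -m creep '[[-0.013,-0.075,-0.001,0,1],[-0.015,-0.074,-0.001,0,1],[-0.017,-0.073,-0.001,0,1],[-0.02,-0.073,0,0,1],[-0.022,-0.072,0,0,1],[0,0,0,0,1],[0,0,0,0,1],[0,0,0,0,1],[0,0,0,0,1],[0,0,0,0,1]]' >/dev/null && python3 st.py
```

```text
t59.00 pos [0.6468 0.0441 0.2391] ang 19.0 R 0.0521 Ftan -5.1 Frad 3.7 Fz -0.9 g 30 w 19.1
```

```bash
python3 -m creep '[[-0.005,-0.015,0,0,1],[-0.005,-0.015,0,0,1],[0,0,0,0,1],[0,0,0,0,1],[0.007,0.022,0,0,1],[0.007,0.022,0,0,1],[0,0,0,0,1],[0,0,0,0,1],[0,0,0,0,1],[0,0,0,0,1]]' >/dev/null && python3 st.py
python3 - <<'E'
from h import *
import pickle
im=vision.get_image("top");pickle.dump(im,open("topE.pkl","wb"))
a=pickle.load(open("topS.pkl","rb"))["img"][140:240,265:365];b=im["img"][140:240,265:365]
cv2.imwrite("pics/cmp.png",np.hstack([cv2.resize(x,(400,400),interpolation=cv2.INTER_CUBIC) for x in(a,b)]))
E
```

```text
t60.25 pos [0.6466 0.0446 0.2391] ang 19.5 R 0.0521 Ftan -3.8 Frad 5.4 Fz -0.7 g 30 w 19.2
```

View pics/cmp.png

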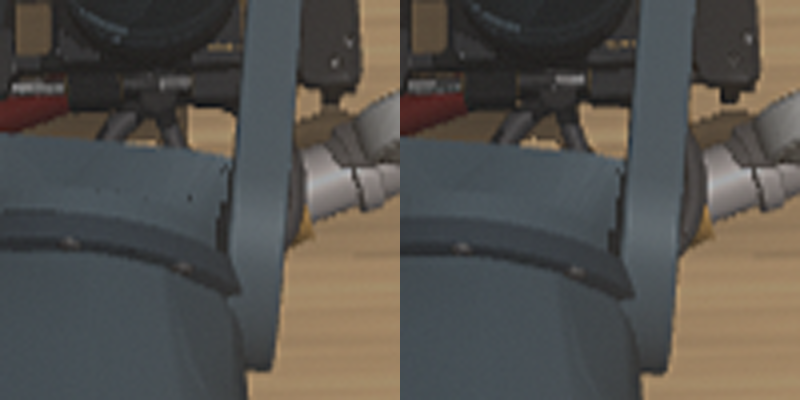

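The arm hides the wheel from above, but the TCP at 19.5° with −3.8 N puts the handle at about 19.0°. That's within 0.5° of exactly two turns from the stop. One last look from the side before handing in.

```bash
python3 - <<'E'
from h import *
im=vision.get_image("scene");cv2.imwrite("pics/end.png",im["img"])
E
python3 st.py
```

```text
t60.35 pos [0.6466 0.0446 0.2391] ang 19.5 R 0.0521 Ftan -2.7 Frad 5.1 Fz 0.0 g 30 w 18.9
```

View pics/end.png

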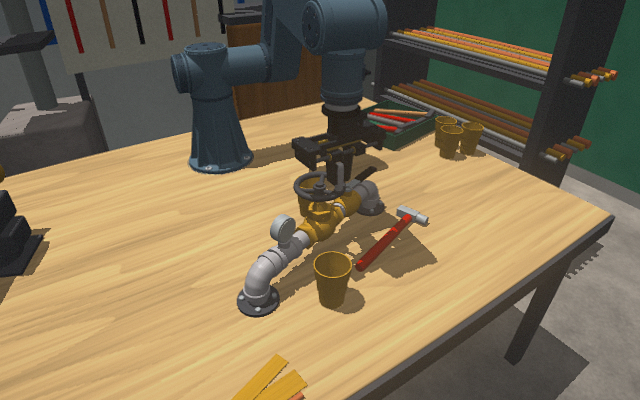

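The gripper holds the handle at about (340,180). The beaker at (332,280), the hammer and the lever are where they were, and the wheel is still, so I'm handing in.

```bash
python3 -c "
from workcell import bot
print(bot.close_job())"
```

```text
the job is handed in; nothing more can be done
None
```

The valve was closed onto its seat and backed off two full turns (to within about 1° by my estimate), and I handed the job in at about 60 s, still gripping the crank handle with the wheel standing still and no sign that anything else had moved.

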